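# Set out the sample bottles in reverse order

### The arm

A 6-joint arm with a two-finger parallel gripper is mounted at the origin on the work surface. World frame = base frame: x ahead of the robot, y to its left, z up, the work surface at z = 0. Lengths are in mm, angles in rad, forces in N, time in s.
With the tool pointing down it reaches from about 250 to 725 mm from the base axis. Payload 9.7 kg.
Tool frame: the origin (TCP) lies midway between the tips of the shut fingers; the grasp point (between the pads) lies 19 mm behind it (pinch_z is the distance from the TCP to the grasp point, in mm); z points along the fingers, y is the line along which they close (so a half turn about z gives the same grasp; the last joint's range is limited). The gripper opens to 85 mm and grips with 20 to 120 N. Pads are 22 mm wide; open, the fingers measure 114 mm over their backs; the gripper's body (76 mm by 85 mm) begins 54 mm behind the grasp point. The pads swing forward as they close: fully open they stand 13 mm farther back than shut.
Start: joints at [-1.174, 0.087, 0.176, 1.66, 0, 1.571], TCP at [212.555, -507.265, 231.284] pointing down, gripper open.
Joint ranges: [-3.13, 3.13], [-0.85, 1.81], [-1.15, 1.24], [-2.2, 2.28], [-1.44, 1.52], [-3.14, 3.14]. Speed limits (rad/s): [2.22, 2.22, 2.57, 3.14, 3.14, 3.14].

### API

Orientations are given as a 3x3 rotation matrix whose columns are the frame's x, y, z axes.
In Python, from cell import * gives the robot as it stands.
- The arm moves only by the shell command python3 -m crank 'ROWS' [FORCE]. ROWS is JSON, a list of rows, each an object with "dp": the shift along the tool's x, y, z in mm, a list of three; "rotation": the turn, a rotation vector about the tool's x, y, z in degrees, a list of three; "hand": the gripper's target within -1 to 1 (shut at 1, half-way at 0, fully open at -1). A call has exactly 10 rows; each row is the pose to reach, as a shift and turn from the pose commanded when the call began, along the tool's axes at that moment; what a row does not reach only later rows make up. A row lasts 1/10 s, in which the tool goes at most 50 mm and 8.59 degrees, less where a joint would pass 70% of its speed; a pose out of reach is approached as far as the arm can. A call with a gripper value outside its range is refused whole. The fingers move at their own pace and stop on an object; FORCE is the grip in N (left out, the last holds). Time passes only in rows, so rows that repeat a pose let the fingers close, or fill a call up. It gives the time, the measured TCP pose, the force, the opening and the grip force at its end, in the units of the state.
- observe(): the state, without advancing time (a new reading comes with each control period).
- get_image(name): name is "scene" or "side" or "wrist"; returns a dict with "pixels" (384x512x3 uint8, red, green, blue), "z_map" (384x512 float32, mm along the optical axis (not along the pixel's ray), 0 where there is no reading), "camera_matrix" (3x3 intrinsics, pixels), "position" and "rotation" of the camera in the world. Camera axes: x right, y down, z forward; pixel columns grow to the right and rows downward; lengths in mm; the calibration is good to about 2 mm. A picture is of the moment at which its call begins.
- hand_in(): hands the job in; it is judged then, once.
Trained networks look in a picture, given as the dict that the camera call returned (one of the last four; its "shot" number tells which), for a name from the list of things; names that differ only in an ending like _2 or _b are one class to them, and where a whole thing is asked for, a point or a joint stands for the part that bears it (a point fixed in the world has none). Each returns a list of dicts, best first, with "p" (0 to 1); they miss things now and then, are a little off and sometimes report something else, mostly with a low value. They report only what shows in the picture. A call takes as long as a camera call. They do not tell look-alikes from the thing itself.
- spot_in(picture, thing): "extent" ([left, top, right, bottom] in pixels, round what is visible of it).
The state is a dict: "clock": time; "q": joint angles; "dq": joint speeds; "tau": joint torques, N m; "tcp_pos": TCP position; "tcp_rot": TCP orientation; "force": force on the tool from outside, world axes, zero at the start; "wrist_torque": the same for the moment, N m; "gripper_width": opening from 0.0 (shut) to 1.0 (fully open); "gripper_force": force on a finger pad.
Only numpy, scipy, OpenCV 4.12 (cv2) and the standard library are available. Lean on these libraries where they do the work, as an engineer would, in place of code of your own. Each camera call takes 0.05 s, during which the arm holds its last target. There are 200 camera calls.

### The job

Move the four green sample bottles from the rings of the aluminium stand into the four pockets of the wooden tray, in reverse order: the bottle that is furthest left in the stand goes into the tray's rightmost pocket, the second from the left into the second pocket from the right, and so on (left and right as seen from the robot). Keep the bottles upright, set each one down gently without dropping it, and leave all four standing on the floors of their pockets.

Things in the scene. Friction and masses are not known exactly. Their poses are not given: they have to be found in the camera images.
- bottle_slim: Loose capped sample bottle of green glass: slim cylinder 42 mm in diameter up to 80 mm, then a sloping shoulder to the neck; 140 mm tall in all, the tallest. Round neck 26 mm in diameter, at least 12 mm of it free below a round black screw cap 30 mm in diameter and 22 mm high, which is the bottle's top (glued on: the bottle can be lifted by it). About 0.2 kg. Origin at the centre of its underside, z up along its axis.
- bottle_squat: Loose capped sample bottle of green glass: squat cylinder 52 mm in diameter up to 45 mm, then a sloping shoulder to the neck; 100 mm tall in all, the shortest. Round neck 26 mm in diameter, at least 12 mm of it free below a round black screw cap 30 mm in diameter and 22 mm high, which is the bottle's top (glued on: the bottle can be lifted by it). About 0.2 kg. Origin at the centre of its underside, z up along its axis.
- bottle_cone: Loose capped sample bottle of green glass: cone, 52 mm in diameter at the foot, narrowing evenly to the neck at 84 mm; 120 mm tall in all. Round neck 26 mm in diameter, at least 12 mm of it free below a round black screw cap 30 mm in diameter and 22 mm high, which is the bottle's top (glued on: the bottle can be lifted by it). About 0.2 kg. Origin at the centre of its underside, z up along its axis.
- bottle_square: Loose capped sample bottle of green glass: square body 40 x 40 mm up to 62 mm, then a round sloping shoulder to the neck; 112 mm tall in all. Round neck 26 mm in diameter, at least 12 mm of it free below a round black screw cap 30 mm in diameter and 22 mm high, which is the bottle's top (glued on: the bottle can be lifted by it). About 0.2 kg. Origin at the centre of its underside, z up along its axis.
- ring_slim: Black rubber ring in which the slim bottle stands at the start; it is fixed to the stand, like the three others: outside diameter 70 mm, inside 62 mm, 8 mm high. Origin at the centre of its underside, on the stand's top.
- ring_squat: Black rubber ring in which the squat bottle stands at the start; it is fixed to the stand, like the three others: outside diameter 70 mm, inside 62 mm, 8 mm high. Origin at the centre of its underside, on the stand's top.
- ring_cone: Black rubber ring in which the cone bottle stands at the start; it is fixed to the stand, like the three others: outside diameter 70 mm, inside 62 mm, 8 mm high. Origin at the centre of its underside, on the stand's top.
- ring_square: Black rubber ring in which the square bottle stands at the start; it is fixed to the stand, like the three others: outside diameter 70 mm, inside 62 mm, 8 mm high. Origin at the centre of its underside, on the stand's top.
- stand: Fixed flat aluminium stand, 85 mm wide (x), 12 mm high, four rings in a row, centres at y = +109.5, +36.5, -36.5, -109.5 mm in its frame, one bottle in each, in an order that changes. It reaches from y = -150 to +222 mm; on its +y end stands a drinking glass, 75 mm tall, not part of the job. Origin on the table under the middle of the four rings; +y points left seen from the robot, within 12 degrees.
- tray: Fixed pale wooden tray, 78 (x) x 297 (y) mm, 30 mm high, empty; 5 mm walls make four open pockets 68 x 68 mm, centres at x = 0, y = +109.5, +36.5, -36.5, -109.5 mm in its frame, floor at z = 6 mm. It lies in front of or behind the stand; a loose drinking glass, not part of the job, is just beyond its -y end. Origin on the table under its middle; +y points left seen from the robot, within 12 degrees.
Not all that is in view belongs to the job. Leave any red look-alike of the bottle_squat alone. Leave any orange look-alike of the bottle_square alone.

How it is judged (in metres and radians):
At the end, for the whole second after the job is handed in: Each bottle stands in the tray pocket that mirrors its place in the stand at the start (1st from the left to 1st from the right, and so on): its foot within 15 mm of the pocket centre along each side of the tray and within 4 mm of the pocket floor's height, upright within 7 degrees, and at rest (((y of ring_slim in the frame of stand between 0.0895 and 0.1295 m and y of bottle_slim in the frame of tray between -0.1245 and -0.0945 m) or (y of ring_slim in the frame of stand between 0.0165 and 0.0565 m and y of bottle_slim in the frame of tray between -0.0515 and -0.0215 m) or (y of ring_slim in the frame of stand between -0.0565 and -0.0165 m and y of bottle_slim in the frame of tray between 0.0215 and 0.0515 m) or (y of ring_slim in the frame of stand between -0.1295 and -0.0895 m and y of bottle_slim in the frame of tray between 0.0945 and 0.1245 m)) and x of bottle_slim in the frame of tray between -0.015 and 0.015 m and z of bottle_slim in the frame of tray between 0.002 and 0.01 m and angle between each of bottle_slim, bottle_squat, bottle_cone, bottle_square's own z axis and vertical below 0.12 rad and linear speed of each of bottle_slim, bottle_squat, bottle_cone, bottle_square below 0.02 m/s and angular speed of each of bottle_slim, bottle_squat, bottle_cone, bottle_square below 0.2 rad/s and ((y of ring_squat in the frame of stand between 0.0895 and 0.1295 m and y of bottle_squat in the frame of tray between -0.1245 and -0.0945 m) or (y of ring_squat in the frame of stand between 0.0165 and 0.0565 m and y of bottle_squat in the frame of tray between -0.0515 and -0.0215 m) or (y of ring_squat in the frame of stand between -0.0565 and -0.0165 m and y of bottle_squat in the frame of tray between 0.0215 and 0.0515 m) or (y of ring_squat in the frame of stand between -0.1295 and -0.0895 m and y of bottle_squat in the frame of tray between 0.0945 and 0.1245 m)) and x of bottle_squat in the frame of tray between -0.015 and 0.015 m and z of bottle_squat in the frame of tray between 0.002 and 0.01 m and ((y of ring_cone in the frame of stand between 0.0895 and 0.1295 m and y of bottle_cone in the frame of tray between -0.1245 and -0.0945 m) or (y of ring_cone in the frame of stand between 0.0165 and 0.0565 m and y of bottle_cone in the frame of tray between -0.0515 and -0.0215 m) or (y of ring_cone in the frame of stand between -0.0565 and -0.0165 m and y of bottle_cone in the frame of tray between 0.0215 and 0.0515 m) or (y of ring_cone in the frame of stand between -0.1295 and -0.0895 m and y of bottle_cone in the frame of tray between 0.0945 and 0.1245 m)) and x of bottle_cone in the frame of tray between -0.015 and 0.015 m and z of bottle_cone in the frame of tray between 0.002 and 0.01 m and ((y of ring_square in the frame of stand between 0.0895 and 0.1295 m and y of bottle_square in the frame of tray between -0.1245 and -0.0945 m) or (y of ring_square in the frame of stand between 0.0165 and 0.0565 m and y of bottle_square in the frame of tray between -0.0515 and -0.0215 m) or (y of ring_square in the frame of stand between -0.0565 and -0.0165 m and y of bottle_square in the frame of tray between 0.0215 and 0.0515 m) or (y of ring_square in the frame of stand between -0.1295 and -0.0895 m and y of bottle_square in the frame of tray between 0.0945 and 0.1245 m)) and x of bottle_square in the frame of tray between -0.015 and 0.015 m and z of bottle_square in the frame of tray between 0.002 and 0.01 m); the robot touches nothing.
It fails at once if a bottle is tipped by more than 40 degrees (angle between any of bottle_slim, bottle_squat, bottle_cone, bottle_square's own z axis and vertical above 0.7 rad).
It fails at once if a bottle is banged down on the tray (over 60 N) (contact force between any of bottle_slim, bottle_squat, bottle_cone, bottle_square and tray above 60 N).
It fails at once if a bottle is dropped (falls freely by more than about 18 mm) ((linear speed of bottle_slim above 0.6 m/s and contact force between bottle_slim and the fingers below 0.05 N and contact force between bottle_slim and anything else below 0.05 N) or (linear speed of bottle_squat above 0.6 m/s and contact force between bottle_squat and the fingers below 0.05 N and contact force between bottle_squat and anything else below 0.05 N) or (linear speed of bottle_cone above 0.6 m/s and contact force between bottle_cone and the fingers below 0.05 N and contact force between bottle_cone and anything else below 0.05 N) or (linear speed of bottle_square above 0.6 m/s and contact force between bottle_square and the fingers below 0.05 N and contact force between bottle_square and anything else below 0.05 N)).
It also fails if it takes over 112 s, if anything falls off the work surface, if the arm or the gripper's body presses on something with over 40 N, if the wrist force passes 120 N, or if a joint passes its speed limit or range.

## Working session

There is one attempt and no reset: what is moved stays moved. The work goes in short steps, Python scripts to look and compute and a shell command to move; the robot and the scene stay as the last step left them, time stands still between calls to the robot, and variables do not carry over. Pictures are saved under pics/ and viewed, at most 14 in all, crops included, and the job is handed in when it is done.

```bash
ls; mkdir -p pics
cat > h.py <<'E'
from cell import *
import numpy as np, cv2
def cloud(im):
    K=np.array(im["camera_matrix"]);z=im["z_map"].astype(float);h,w=z.shape
    u,v=np.meshgrid(np.arange(w),np.arange(h))
    P=np.stack([(u-K[0,2])/K[0,0]*z,(v-K[1,2])/K[1,1]*z,z],-1)
    W=P@np.array(im["rotation"]).T+np.array(im["position"]);W[z<=0]=np.nan
    return W
def save(im,n,s=1.5):
    cv2.imwrite(n,cv2.resize(im["pixels"][:,:,::-1],None,fx=s,fy=s))
E
python3 - <<'E'
from h import *
o=observe();print(o["clock"],o["tcp_pos"],np.round(o["tcp_rot"],3).tolist(),o["gripper_width"])
ims={n:get_image(n) for n in("scene","side")}
for n,im in ims.items():
    save(im,f"pics/{n}0.png");print(n,np.round(im["position"]),)
    W=cloud(im)
    for t in("bottle_slim","bottle_squat","bottle_cone","bottle_square","tray","stand","ring_slim"):
        for d in spot_in(im,t)[:3]:
            l,tp,r,b=[int(x) for x in d["extent"]];C=W[tp:b,l:r].reshape(-1,3)
            print(t,round(d["p"],2),(l,tp,r,b),np.round(np.nanmedian(C,0)), np.round(np.nanmax(C[:,2])))
E
```

```text
pics
0.0 [ 212.45653368 -507.07005741  230.56927356] [[0.922, 0.386, -0.001], [0.386, -0.922, 0.001], [-0.0, -0.001, -1.0]] 1.001679729584295
scene [991. -46. 621.]
bottle_slim 0.66 (148, 168, 185, 232) [ 657. -174.   48.] 156.0
bottle_slim 0.65 (275, 192, 313, 226) [648.  39.  27.] 85.0
bottle_squat 0.88 (280, 167, 311, 218) [639.  41.  58.] 115.0
bottle_squat 0.75 (269, 238, 299, 289) [761.  12.  51.] 104.0
bottle_squat 0.52 (237, 200, 274, 227) [655. -28.  22.] 82.0
bottle_cone 0.77 (200, 170, 231, 227) [651. -94.  45.] 135.0
bottle_square 0.78 (242, 168, 270, 222) [647. -27.  66.] 127.0
bottle_square 0.68 (206, 245, 237, 297) [771. -83.  60.] 116.0
bottle_square 0.25 (150, 166, 184, 229) [ 657. -174.   61.] 156.0
tray 0.69 (200, 121, 354, 168) [473.  22.   7.] 90.0
ring_slim 0.49 (155, 203, 194, 238) [ 667. -165.   21.] 103.0
side [ 224. -403.  542.]
bottle_slim 0.96 (328, 176, 369, 258) [ 643. -175.   49.] 153.0
bottle_squat 0.92 (285, 126, 314, 182) [738.   6.  45.] 132.0
bottle_squat 0.62 (227, 139, 257, 200) [622.  35.  52.] 113.0
bottle_cone 0.91 (294, 164, 325, 237) [ 636. -106.   44.] 132.0
bottle_square 0.85 (330, 142, 360, 202) [747. -90.  61.] 153.0
bottle_square 0.63 (260, 152, 292, 216) [630. -36.  52.] 124.0
bottle_square 0.51 (253, 201, 288, 221) [617. -41.  18.] 51.0
tray 0.92 (109, 183, 260, 317) [463.   6.   1.] 76.0
stand 0.97 (184, 167, 378, 282) [610. -76.  11.] 153.0
ring_slim 0.69 (323, 232, 363, 269) [ 631. -184.   18.] 74.0
ring_slim 0.63 (293, 165, 325, 237) [ 636. -105.   42.] 132.0
ring_slim 0.52 (224, 182, 256, 202) [609.  26.  21.] 52.0
```

View pics/scene0.png

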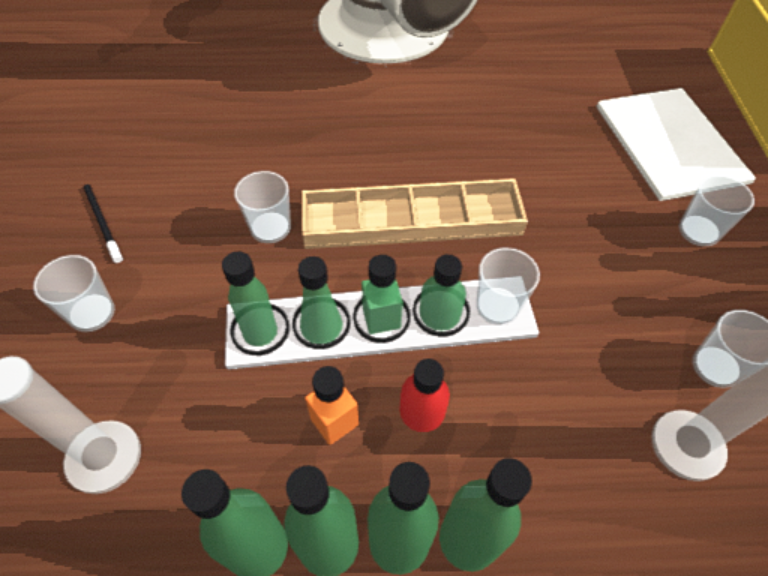

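View pics/side0.png

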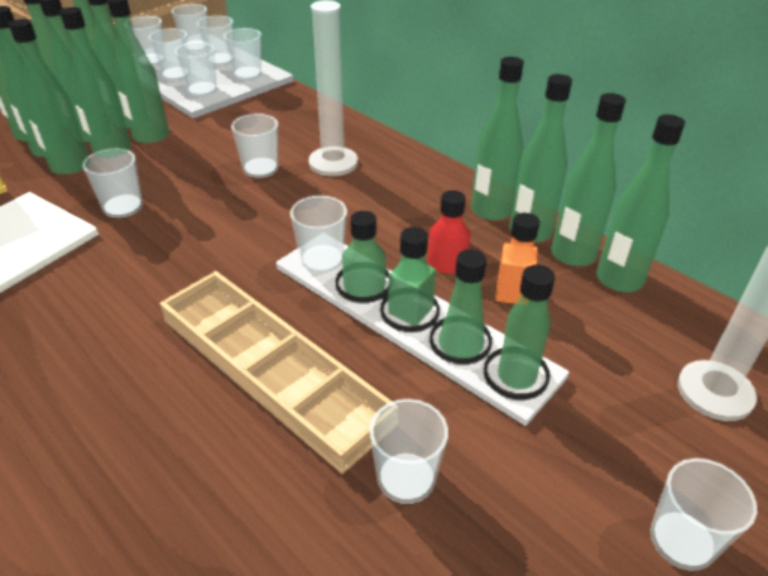

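The scene camera's right is the robot's left. The stand order from the left is squat (441,295), square (380,300), cone (318,305), slim (255,310), in the 768-wide view. The orange (332,408) and red (425,395) bottles behind are look-alikes, and the four big bottles nearest the camera are background. The tray lies in front, nearer the robot, with its loose glass at (265,205).

```bash
cat > m.py <<'E'
from h import *
def fit(C,dx,dy):
    # min-area rectangle of top-down points
    r=cv2.minAreaRect(C[:,:2].astype(np.float32)); return r
def caps(W,rgb,tops):
    out={}
    dark=(rgb.max(-1)<60)
    for n,(x,y,zt) in tops.items():
        m=dark&(np.hypot(W[...,0]-x,W[...,1]-y)<32)&(abs(W[...,2]-zt)<6)
        C=W[m]; 
        if len(C)>8:
            r=cv2.minEnclosingCircle(C[:,:2].astype(np.float32)); out[n]=(len(C),np.round(r[0],1),round(r[1],1),np.round(np.median(C,0),1))
    return out
E
python3 - <<'E'
from m import *
tops={"squat":(632,38,112),"square":(640,-32,124),"cone":(643,-100,132),"slim":(650,-175,152)}
for n in("scene","side"):
    im=get_image(n);W=cloud(im);rgb=im["pixels"].astype(int)
    for k,v in caps(W,rgb,tops).items():print(n,k,*v)
    R,G,B=np.moveaxis(rgb,-1,0)
    wood=(abs(W[...,0]-470)<70)&(abs(W[...,1]-20)<190)&(abs(W[...,2]-30)<5)&(R>150)&(R-B>30)
    wood=cv2.morphologyEx(wood.astype(np.uint8),cv2.MORPH_OPEN,np.ones((2,2)))>0
    r=cv2.minAreaRect(W[wood][:,:2].astype(np.float32));print(n,"tray",wood.sum(),np.round(r[0],1),np.round(r[1],1),round(r[2],2),np.median(W[wood][:,2]))
    st=(abs(W[...,0]-650)<90)&(abs(W[...,1]+45)<240)&(abs(W[...,2]-12)<5)&(R>130)&(abs(R-B)<40)
    st=cv2.morphologyEx(st.astype(np.uint8),cv2.MORPH_OPEN,np.ones((3,3)))>0
    r=cv2.minAreaRect(W[st][:,:2].astype(np.float32));print(n,"stand",st.sum(),np.round(r[0],1),np.round(r[1],1),round(r[2],2))
    if n=="scene": cv2.imwrite("pics/crop.png",cv2.resize(im["pixels"][110:300,130:370,::-1],None,fx=3,fy=3,interpolation=cv2.INTER_CUBIC))
E
```

```text
scene squat 231 [631.   43.4] 14.8 [632.9  42.7 112.5]
scene square 250 [638.  -28.8] 14.9 [639.8 -28.8 124.7]
scene cone 260 [ 644.  -101.2] 14.7 [ 646.8 -101.1  132.6]
scene slim 281 [ 650.  -173.9] 14.8 [ 652.6 -173.3  152.8]
scene tray 1274 [473.5  28.7] [ 99.3 314.1] 8.0 nan
scene stand 3342 [636.1 -29.2] [ 86.3 371.5] 4.85
side squat 154 [627.9  40.8] 14.5 [626.2  39.4 110.5]
side square 184 [634.8 -31. ] 15.1 [633.  -32.2 122.4]
side cone 217 [ 641.  -103.6] 14.9 [ 639.  -104.8  130.6]
side slim 251 [ 646.7 -176.9] 14.5 [ 644.7 -177.7  150.6]
side tray 1770 [471.3   4.9] [ 78.5 321.6] 2.82 nan
side stand 2780 [634.3 -30.9] [ 86.2 372. ] 4.62
```

View pics/crop.png

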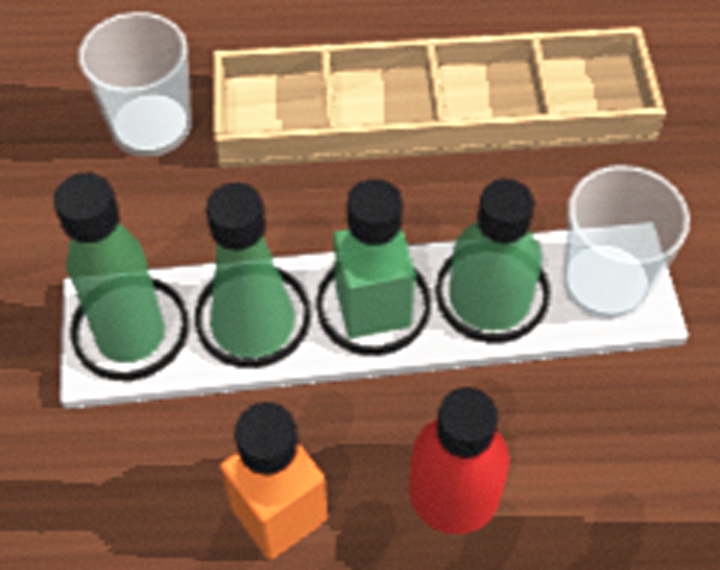

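```bash
cat >> m.py <<'E'
from scipy.optimize import differential_evolution as DE
def trayfit(W,rgb):
    R,G,B=np.moveaxis(rgb,-1,0)
    W=np.nan_to_num(W,nan=-999)
    m=(abs(W[...,0]-470)<80)&(abs(W[...,1]-20)<200)&(abs(W[...,2]-30)<4)&(R>90)&(R-B>25)
    C=W[m][:,:2]
    def cost(p):
        c,s=np.cos(p[2]),np.sin(p[2]);d=C-p[:2];x=d[:,0]*c+d[:,1]*s;y=-d[:,0]*s+d[:,1]*c
        dl=abs(abs(x)-36.5);dl[abs(y)>148]=99
        ds=np.min([abs(y-k) for k in(-146,-73,0,73,146)],0);ds[abs(x)>39]=99
        return np.minimum(np.minimum(dl,ds)**2,36).mean()
    r=DE(cost,[(440,500),(0,50),(-.2,.2)],seed=1);return len(C),np.round(r.x,3),round(r.fun,2)
E
python3 - <<'E'
from m import *
for n in("scene","side"):
    im=get_image(n);print(n,*trayfit(cloud(im),im["pixels"].astype(int)))
E
cat > go.py <<'E'
import sys
from h import *
from scipy.spatial.transform import Rotation as Ro
# go.py x y z yaw(deg of tool y axis in world, tool down): shift/turn in tool axes from the measured pose
x,y,z,a=map(float,sys.argv[1:5]);o=observe();R=np.array(o["tcp_rot"]);a=np.radians(a)
Y=np.array([np.cos(a),np.sin(a),0]);Z=np.array([0,0,-1.]);T=np.stack([np.cross(Y,Z),Y,Z],1)
print("t",round(o["clock"],2),"at",np.round(o["tcp_pos"],1),"dp",np.round(R.T@(np.array([x,y,z])-o["tcp_pos"]),1),"rot",np.round(Ro.from_matrix(R.T@T).as_rotvec(degrees=True),2))
E
python3 go.py 629.5 42 190 4.75; python3 go.py 450 -250 230 -30
```

```text
scene 1298 [4.73117e+02 1.95870e+01 4.90000e-02] 2.81
side 1630 [4.70859e+02 1.77180e+01 4.60000e-02] 2.66
t 1.0 at [ 212.6 -507.3  231.3] dp [ 596.8 -345.5   41.3] rot [  0.     0.   -72.02]
t 1.0 at [ 212.6 -507.3  231.3] dp [ 318.4 -145.5    1.3] rot [  0.     0.   -37.27]
```

Tray centre is about (472, 19) with yaw 2.7°. The two cameras agree to about 2 mm, and the stand yaw is 4.75°. First I approach the squat bottle, staying high.

```bash
python3 -m crank '[{"dp":[40,-23,0],"rotation":[0,0,-5],"hand":-1},{"dp":[80,-46,0],"rotation":[0,0,-10],"hand":-1},{"dp":[120,-69,0],"rotation":[0,0,-15],"hand":-1},{"dp":[160,-92,0],"rotation":[0,0,-20],"hand":-1},{"dp":[200,-115,0],"rotation":[0,0,-25],"hand":-1},{"dp":[240,-138,0],"rotation":[0,0,-30],"hand":-1},{"dp":[280,-161,0],"rotation":[0,0,-35],"hand":-1},{"dp":[320,-184,0],"rotation":[0,0,-40],"hand":-1},{"dp":[360,-207,0],"rotation":[0,0,-45],"hand":-1},{"dp":[400,-230,0],"rotation":[0,0,-50],"hand":-1}]' 60; python3 go.py 629.5 42 210 4.75
```

```text
clock: 2.0
tcp_pos: [493.5, -138.8, 231.5]
tcp_rot: [[0.293, 0.956, 0.001], [0.956, -0.293, -0.0], [-0.0, 0.001, -1.0]]
force: [1.3, -0.9, 0.9]
gripper_width: 1.001
gripper_force: 0.0
t 2.0 at [ 493.5 -138.8  231.5] dp [212.7  77.   21.5] rot [ 3.000e-02  1.000e-02 -2.181e+01]
```

```bash
python3 -m crank '[{"dp":[35,13,4],"rotation":[0,0,-4],"hand":-1},{"dp":[70,26,8],"rotation":[0,0,-8],"hand":-1},{"dp":[106,39,12],"rotation":[0,0,-12],"hand":-1},{"dp":[142,52,16],"rotation":[0,0,-16],"hand":-1},{"dp":[178,65,20],"rotation":[0,0,-20],"hand":-1},{"dp":[212.5,77,21.5],"rotation":[0,0,-21.8],"hand":-1},{"dp":[212.5,77,21.5],"rotation":[0,0,-21.8],"hand":-1},{"dp":[212.5,77,21.5],"rotation":[0,0,-21.8],"hand":-1},{"dp":[212.5,77,21.5],"rotation":[0,0,-21.8],"hand":-1},{"dp":[212.5,77,21.5],"rotation":[0,0,-21.8],"hand":-1}]'
python3 - <<'E'
from m import *
im=get_image("wrist");save(im,"pics/w1.png");W=cloud(im);print(np.round(im["position"]))
tops={"squat":(630,42,112),"square":(637,-30,124),"cone":(643,-102,132),"slim":(648,-175,152)}
for k,v in caps(W,im["pixels"].astype(int),tops).items():print(k,*v)
E
python3 go.py 629.5 42 82 4.75
```

```text
clock: 3.0
tcp_pos: [628.9, 38.6, 210.3]
tcp_rot: [[-0.078, 0.997, 0.001], [0.997, 0.078, -0.0], [-0.0, 0.001, -1.0]]
force: [0.3, -0.4, -0.6]
gripper_width: 0.997
gripper_force: 0.0
[622. 124. 353.]
cone 139 [642.7 -99. ] 14.6 [ 638.9 -107.5  131.8]
t 3.05 at [628.9  38.6 210.4] dp [  3.3   0.8 128.4] rot [ 0.04  0.   -0.29]
```

View pics/w1.png

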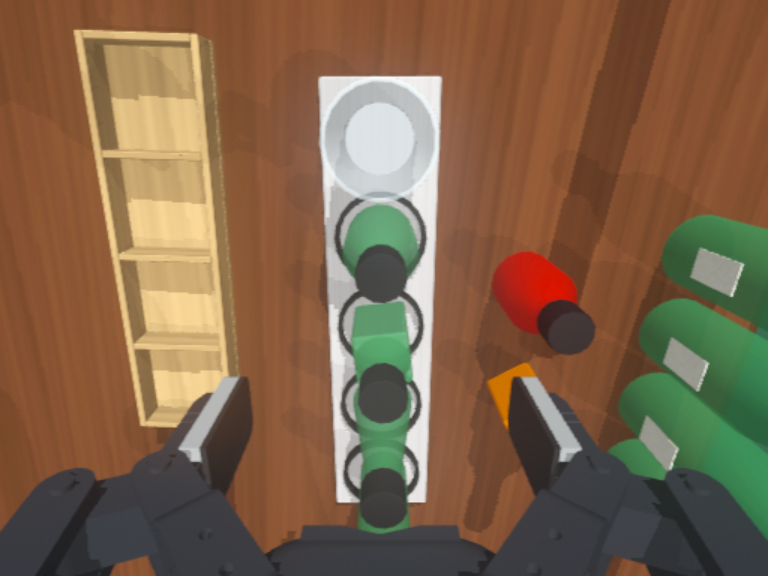

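The wrist view shows the squat cap at (380,272), centred between the fingers. The red look-alike at (545,300) is clear of the right finger. Descending.

```bash
python3 -m crank '[{"dp":[3,1,15],"rotation":[0,0,0],"hand":-1},{"dp":[3,1,35],"rotation":[0,0,0],"hand":-1},{"dp":[3,1,55],"rotation":[0,0,0],"hand":-1},{"dp":[3,1,75],"rotation":[0,0,0],"hand":-1},{"dp":[3,1,95],"rotation":[0,0,0],"hand":-1},{"dp":[3,1,110],"rotation":[0,0,0],"hand":-1},{"dp":[3,1,120],"rotation":[0,0,0],"hand":-1},{"dp":[3,1,128],"rotation":[0,0,0],"hand":-1},{"dp":[3,1,128],"rotation":[0,0,0],"hand":-1},{"dp":[3,1,128],"rotation":[0,0,0],"hand":-1}]' && python3 -m crank '[{"dp":[0,0,0],"rotation":[0,0,0],"hand":0},{"dp":[0,0,0],"rotation":[0,0,0],"hand":0.3},{"dp":[0,0,0],"rotation":[0,0,0],"hand":0.6},{"dp":[0,0,0],"rotation":[0,0,0],"hand":1},{"dp":[0,0,0],"rotation":[0,0,0],"hand":1},{"dp":[0,0,0],"rotation":[0,0,0],"hand":1},{"dp":[0,0,0],"rotation":[0,0,0],"hand":1},{"dp":[0,0,0],"rotation":[0,0,0],"hand":1},{"dp":[0,0,0],"rotation":[0,0,0],"hand":1},{"dp":[0,0,0],"rotation":[0,0,0],"hand":1}]' 60; python3 go.py 629.5 42 202 4.75;python3 go.py 477.2 -90.8 202 2.7
```

```text
clock: 4.05
tcp_pos: [630.2, 42.6, 82.4]
tcp_rot: [[-0.079, 0.997, 0.001], [0.997, 0.079, 0.0], [0.0, 0.001, -1.0]]
force: [-0.6, 0.6, -0.1]
gripper_width: 1.003
gripper_force: 0.0
clock: 5.05
tcp_pos: [630.0, 42.6, 82.2]
tcp_rot: [[-0.079, 0.997, 0.0], [0.997, 0.079, 0.0], [0.0, 0.0, -1.0]]
force: [-2.8, -0.3, 5.7]
gripper_width: 0.331
gripper_force: 59.0
t 5.05 at [630.   42.6  82.2] dp [  -0.6   -0.5 -119.8] rot [ 0.02 -0.   -0.21]
t 5.05 at [630.   42.6  82.2] dp [-120.9 -162.8 -119.9] rot [ 0.02 -0.    1.84]
```

```bash
python3 -m crank '[{"dp":[0,0,-8],"rotation":[0,0,0],"hand":1},{"dp":[0,0,-28],"rotation":[0,0,0],"hand":1},{"dp":[0,0,-50],"rotation":[0,0,0],"hand":1},{"dp":[0,-10,-70],"rotation":[0,0,0],"hand":1},{"dp":[0,-35,-85],"rotation":[0,0,0],"hand":1},{"dp":[0,-60,-90],"rotation":[0,0,0],"hand":1},{"dp":[-15,-85,-90],"rotation":[0,0,0.5],"hand":1},{"dp":[-35,-110,-90],"rotation":[0,0,1],"hand":1},{"dp":[-58,-130,-90],"rotation":[0,0,1.5],"hand":1},{"dp":[-80,-150,-90],"rotation":[0,0,1.8],"hand":1}]' && python3 go.py 477.2 -90.8 78 2.7
```

```text
clock: 6.05
tcp_pos: [485.8, -49.7, 171.8]
tcp_rot: [[-0.048, 0.999, -0.0], [0.999, 0.048, -0.0], [-0.0, -0.0, -1.0]]
force: [0.7, -0.3, -1.3]
gripper_width: 0.334
gripper_force: 59.7
t 6.05 at [485.8 -49.7 171.8] dp [-40.6 -10.5  93.8] rot [-0.    0.01  0.04]
```

```bash
python3 -m crank '[{"dp":[-20,-5,0],"rotation":[0,0,0],"hand":1},{"dp":[-36,-9,0],"rotation":[0,0,0],"hand":1},{"dp":[-40.5,-10.5,8],"rotation":[0,0,0],"hand":1},{"dp":[-40.5,-10.5,20],"rotation":[0,0,0],"hand":1},{"dp":[-40.5,-10.5,32],"rotation":[0,0,0],"hand":1},{"dp":[-40.5,-10.5,42],"rotation":[0,0,0],"hand":1},{"dp":[-40.5,-10.5,50],"rotation":[0,0,0],"hand":1},{"dp":[-40.5,-10.5,50],"rotation":[0,0,0],"hand":1},{"dp":[-40.5,-10.5,50],"rotation":[0,0,0],"hand":1},{"dp":[-40.5,-10.5,50],"rotation":[0,0,0],"hand":1}]'
python3 - <<'E'
from m import *
for n in("scene","side"):
    im=get_image(n);W=cloud(im);print(n,*trayfit(W,im["pixels"].astype(int)))
    save(im,f"pics/{n}1.png")
E
python3 go.py 477.2 -90.8 76.2 2.7
```

```text
clock: 7.05
tcp_pos: [478.5, -89.9, 122.3]
tcp_rot: [[-0.048, 0.999, 0.001], [0.999, 0.048, -0.0], [-0.0, 0.001, -1.0]]
force: [-0.5, -0.5, -2.1]
gripper_width: 0.336
gripper_force: 59.8
scene 1183 [4.73117e+02 1.96020e+01 5.00000e-02] 2.79
side 1388 [4.7092e+02 1.7670e+01 4.6000e-02] 2.62
t 7.15 at [478.5 -90.  122.3] dp [-0.7 -1.4 46.1] rot [0.05 0.01 0.03]
```

View pics/side1.png

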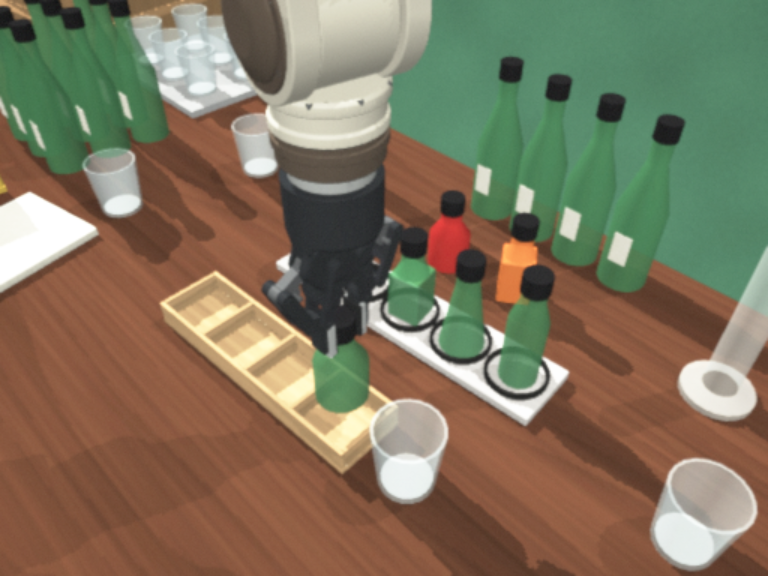

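The squat bottle hangs upright over the rightmost pocket, with its foot near (342,400). Lowering gently.

```bash
python3 -m crank '[{"dp":[-0.5,-1,12],"rotation":[0,0,0],"hand":1},{"dp":[-0.5,-1,24],"rotation":[0,0,0],"hand":1},{"dp":[-0.5,-1,32],"rotation":[0,0,0],"hand":1},{"dp":[-0.5,-1,38],"rotation":[0,0,0],"hand":1},{"dp":[-0.5,-1,41],"rotation":[0,0,0],"hand":1},{"dp":[-0.5,-1,43],"rotation":[0,0,0],"hand":1},{"dp":[-0.5,-1,44],"rotation":[0,0,0],"hand":1},{"dp":[-0.5,-1,45],"rotation":[0,0,0],"hand":1},{"dp":[-0.5,-1,45.5],"rotation":[0,0,0],"hand":1},{"dp":[-0.5,-1,45.5],"rotation":[0,0,0],"hand":1}]'
```

```text
clock: 8.15
tcp_pos: [477.3, -90.5, 76.4]
tcp_rot: [[-0.048, 0.999, 0.0], [0.999, 0.048, -0.0], [-0.0, 0.0, -1.0]]
force: [0.5, 0.8, -1.9]
gripper_width: 0.332
gripper_force: 59.9
```

```bash
python3 -m crank '[{"dp":[0,0,0.3],"rotation":[0,0,0],"hand":1},{"dp":[0,0,0.6],"rotation":[0,0,0],"hand":1},{"dp":[0,0,0.8],"rotation":[0,0,0],"hand":1},{"dp":[0,0,0.8],"rotation":[0,0,0],"hand":0.3},{"dp":[0,0,0.8],"rotation":[0,0,0],"hand":0},{"dp":[0,0,0.8],"rotation":[0,0,0],"hand":-0.5},{"dp":[0,0,0.8],"rotation":[0,0,0],"hand":-1},{"dp":[0,0,0.8],"rotation":[0,0,0],"hand":-1},{"dp":[0,0,-10],"rotation":[0,0,0],"hand":-1},{"dp":[0,0,-40],"rotation":[0,0,0],"hand":-1}]'; python3 go.py 636.4 -29.5 180 4.75
```

```text
clock: 9.15
tcp_pos: [475.8, -90.3, 115.0]
tcp_rot: [[-0.048, 0.999, -0.004], [0.999, 0.048, 0.001], [0.001, -0.004, -1.0]]
force: [0.5, -1.1, 0.3]
gripper_width: 0.998
gripper_force: 0.0
t 9.15 at [475.8 -90.3 115. ] dp [ 53.1 163.  -65.6] rot [-0.24 -0.06 -2.02]
```

```bash
python3 -m crank '[{"dp":[0,0,-40],"rotation":[0,0,0],"hand":-1},{"dp":[15,20,-62],"rotation":[0,0,0],"hand":-1},{"dp":[30,55,-65],"rotation":[0,0,-1],"hand":-1},{"dp":[45,95,-65],"rotation":[0,0,-2],"hand":-1},{"dp":[53,135,-65],"rotation":[0,0,-2],"hand":-1},{"dp":[53,158,-65],"rotation":[0,0,-2],"hand":-1},{"dp":[53,163,-65],"rotation":[0,0,-2],"hand":-1},{"dp":[53,163,-65],"rotation":[0,0,-2],"hand":-1},{"dp":[53,163,-65],"rotation":[0,0,-2],"hand":-1},{"dp":[53,163,-65],"rotation":[0,0,-2],"hand":-1}]'
python3 - <<'E'
from m import *
im=get_image("scene");save(im,"pics/s2.png")
E
python3 go.py 636.4 -29.5 94 4.75
```

```text
clock: 10.15
tcp_pos: [636.7, -30.1, 182.1]
tcp_rot: [[-0.082, 0.997, 0.001], [0.997, 0.082, -0.0], [-0.0, 0.001, -1.0]]
force: [-0.0, 0.8, -0.5]
gripper_width: 1.002
gripper_force: 0.0
t 10.2 at [636.8 -30.1 182.1] dp [ 0.6 -0.4 88.1] rot [ 0.04  0.01 -0.04]
```

View pics/s2.png

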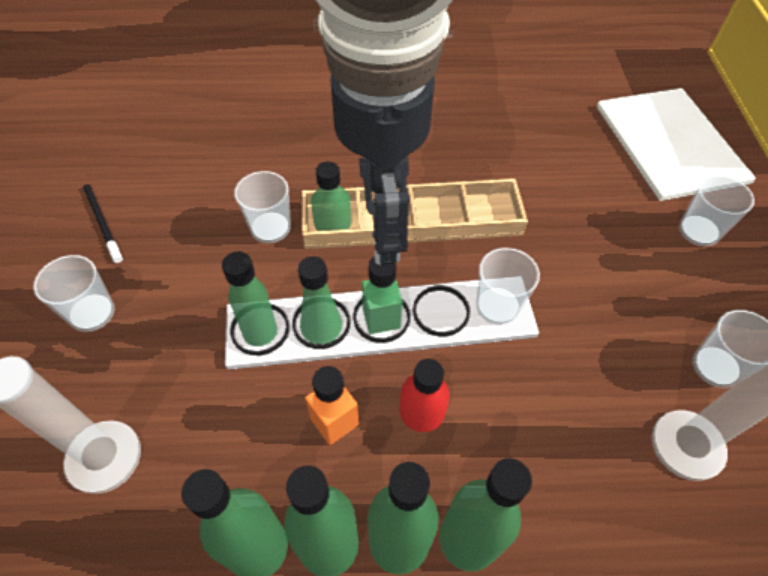

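The squat bottle stands upright in the rightmost pocket, at (330,205). The gripper is over the square bottle's cap. Descending and gripping.

```bash
python3 -m crank '[{"dp":[0.5,0,10],"rotation":[0,0,0],"hand":-1},{"dp":[0.5,0,25],"rotation":[0,0,0],"hand":-1},{"dp":[0.5,0,42],"rotation":[0,0,0],"hand":-1},{"dp":[0.5,0,58],"rotation":[0,0,0],"hand":-1},{"dp":[0.5,0,72],"rotation":[0,0,0],"hand":-1},{"dp":[0.5,0,82],"rotation":[0,0,0],"hand":-1},{"dp":[0.5,0,88],"rotation":[0,0,0],"hand":-1},{"dp":[0.5,0,88],"rotation":[0,0,0],"hand":-1},{"dp":[0.5,0,88],"rotation":[0,0,0],"hand":-0.5},{"dp":[0.5,0,88],"rotation":[0,0,0],"hand":0}]' && python3 -m crank '[{"dp":[0,0,0],"rotation":[0,0,0],"hand":0.3},{"dp":[0,0,0],"rotation":[0,0,0],"hand":0.6},{"dp":[0,0,0],"rotation":[0,0,0],"hand":1},{"dp":[0,0,0],"rotation":[0,0,0],"hand":1},{"dp":[0,0,0],"rotation":[0,0,0],"hand":1},{"dp":[0,0,0],"rotation":[0,0,0],"hand":1},{"dp":[0,0,-5],"rotation":[0,0,0],"hand":1},{"dp":[0,0,-20],"rotation":[0,0,0],"hand":1},{"dp":[0,0,-38],"rotation":[0,0,0],"hand":1},{"dp":[0,0,-50],"rotation":[0,0,0],"hand":1}]' 60; python3 go.py 473.7 -17.9 155 2.7
```

```text
clock: 11.2
tcp_pos: [637.9, -29.3, 94.2]
tcp_rot: [[-0.083, 0.997, 0.001], [0.997, 0.083, -0.0], [-0.0, 0.001, -1.0]]
force: [-0.7, 0.4, 0.3]
gripper_width: 0.692
gripper_force: 0.0
clock: 12.2
tcp_pos: [637.8, -29.3, 145.3]
tcp_rot: [[-0.083, 0.997, 0.001], [0.997, 0.083, -0.0], [-0.0, 0.001, -1.0]]
force: [0.1, 0.2, -0.7]
gripper_width: 0.334
gripper_force: 59.3
t 12.2 at [637.8 -29.3 145.3] dp [  24.9 -162.6   -9.9] rot [0.08 0.01 2.04]
```

```bash
python3 -m crank '[{"dp":[2,-15,-10],"rotation":[0,0,0],"hand":1},{"dp":[6,-45,-10],"rotation":[0,0,0.5],"hand":1},{"dp":[12,-80,-10],"rotation":[0,0,1],"hand":1},{"dp":[18,-115,-10],"rotation":[0,0,1.5],"hand":1},{"dp":[23,-145,-10],"rotation":[0,0,2],"hand":1},{"dp":[25,-160,-10],"rotation":[0,0,2],"hand":1},{"dp":[25,-162.5,-5],"rotation":[0,0,2],"hand":1},{"dp":[25,-162.5,5],"rotation":[0,0,2],"hand":1},{"dp":[25,-162.5,15],"rotation":[0,0,2],"hand":1},{"dp":[25,-162.5,20],"rotation":[0,0,2],"hand":1}]'; python3 go.py 473.7 -17.9 88 2.7
```

```text
clock: 13.2
tcp_pos: [473.5, -17.8, 121.4]
tcp_rot: [[-0.048, 0.999, -0.002], [0.999, 0.048, 0.0], [0.0, -0.002, -1.0]]
force: [0.6, -1.0, -1.3]
gripper_width: 0.332
gripper_force: 59.8
t 13.2 at [473.5 -17.8 121.4] dp [-0.1  0.3 33.4] rot [-0.12 -0.01  0.03]
```

```bash
python3 -m crank '[{"dp":[0,0,0],"rotation":[0,0,0],"hand":1},{"dp":[0,0,8],"rotation":[0,0,0],"hand":1},{"dp":[0,0,16],"rotation":[0,0,0],"hand":1},{"dp":[0,0,22],"rotation":[0,0,0],"hand":1},{"dp":[0,0,26],"rotation":[0,0,0],"hand":1},{"dp":[0,0,28],"rotation":[0,0,0],"hand":1},{"dp":[0,0,29],"rotation":[0,0,0],"hand":1},{"dp":[0,0,30],"rotation":[0,0,0],"hand":1},{"dp":[0,0,30],"rotation":[0,0,0],"hand":1},{"dp":[0,0,30],"rotation":[0,0,0],"hand":1}]'; python3 go.py 473.7 -17.9 88 2.7
```

```text
clock: 14.2
tcp_pos: [473.6, -17.8, 93.5]
tcp_rot: [[-0.048, 0.999, 0.0], [0.999, 0.048, -0.0], [-0.0, 0.0, -1.0]]
force: [0.2, -0.3, -2.3]
gripper_width: 0.332
gripper_force: 59.8
t 14.2 at [473.6 -17.8  93.5] dp [-0.1  0.1  5.5] rot [0.02 0.   0.03]
```

```bash
python3 -m crank '[{"dp":[0,0,2],"rotation":[0,0,0],"hand":1},{"dp":[0,0,4],"rotation":[0,0,0],"hand":1},{"dp":[0,0,5],"rotation":[0,0,0],"hand":1},{"dp":[0,0,5.5],"rotation":[0,0,0],"hand":1},{"dp":[0,0,5.8],"rotation":[0,0,0],"hand":0.3},{"dp":[0,0,5.8],"rotation":[0,0,0],"hand":-0.2},{"dp":[0,0,5.8],"rotation":[0,0,0],"hand":-1},{"dp":[0,0,5.8],"rotation":[0,0,0],"hand":-1},{"dp":[0,0,5.8],"rotation":[0,0,0],"hand":-1},{"dp":[0,0,-10],"rotation":[0,0,0],"hand":-1}]'; python3 go.py 642.5 -102 190 4.75
```

```text
clock: 15.2
tcp_pos: [472.4, -17.8, 101.7]
tcp_rot: [[-0.048, 0.999, -0.003], [0.999, 0.048, 0.0], [0.0, -0.003, -1.0]]
force: [0.8, 0.0, -0.3]
gripper_width: 1.002
gripper_force: 0.0
t 15.2 at [472.4 -17.8 101.7] dp [-92.2 165.6 -88.8] rot [-0.18 -0.02 -2.02]
```

```bash
python3 -m crank '[{"dp":[0,0,-40],"rotation":[0,0,0],"hand":-1},{"dp":[0,5,-75],"rotation":[0,0,0],"hand":-1},{"dp":[-20,35,-88],"rotation":[0,0,-1],"hand":-1},{"dp":[-45,75,-88],"rotation":[0,0,-2],"hand":-1},{"dp":[-68,115,-88],"rotation":[0,0,-2],"hand":-1},{"dp":[-86,150,-88],"rotation":[0,0,-2],"hand":-1},{"dp":[-92,165.5,-88],"rotation":[0,0,-2],"hand":-1},{"dp":[-92,165.5,-88],"rotation":[0,0,-2],"hand":-1},{"dp":[-92,165.5,-88],"rotation":[0,0,-2],"hand":-1},{"dp":[-92,165.5,-88],"rotation":[0,0,-2],"hand":-1}]'
python3 go.py 642.5 -102 102 4.75
```

```text
clock: 16.2
tcp_pos: [642.4, -101.4, 191.6]
tcp_rot: [[-0.083, 0.997, -0.0], [0.997, 0.083, 0.0], [0.0, -0.0, -1.0]]
force: [-0.5, 0.3, 0.6]
gripper_width: 0.998
gripper_force: 0.0
t 16.2 at [ 642.4 -101.4  191.6] dp [-0.6  0.  89.6] rot [-0. -0.  0.]
```

```bash
python3 -m crank '[{"dp":[-0.5,0,10],"rotation":[0,0,0],"hand":-1},{"dp":[-0.5,0,25],"rotation":[0,0,0],"hand":-1},{"dp":[-0.5,0,42],"rotation":[0,0,0],"hand":-1},{"dp":[-0.5,0,58],"rotation":[0,0,0],"hand":-1},{"dp":[-0.5,0,72],"rotation":[0,0,0],"hand":-1},{"dp":[-0.5,0,83],"rotation":[0,0,0],"hand":-1},{"dp":[-0.5,0,89.5],"rotation":[0,0,0],"hand":-1},{"dp":[-0.5,0,89.5],"rotation":[0,0,0],"hand":-1},{"dp":[-0.5,0,89.5],"rotation":[0,0,0],"hand":-0.5},{"dp":[-0.5,0,89.5],"rotation":[0,0,0],"hand":0}]' && python3 -m crank '[{"dp":[0,0,0],"rotation":[0,0,0],"hand":0.3},{"dp":[0,0,0],"rotation":[0,0,0],"hand":0.6},{"dp":[0,0,0],"rotation":[0,0,0],"hand":1},{"dp":[0,0,0],"rotation":[0,0,0],"hand":1},{"dp":[0,0,0],"rotation":[0,0,0],"hand":1},{"dp":[0,0,0],"rotation":[0,0,0],"hand":1},{"dp":[0,0,-5],"rotation":[0,0,0],"hand":1},{"dp":[0,0,-25],"rotation":[0,0,0],"hand":1},{"dp":[0,0,-55],"rotation":[0,0,0],"hand":1},{"dp":[0,0,-85],"rotation":[0,0,0],"hand":1}]' 60; python3 go.py 470.3 55.1 240 2.7
```

```text
clock: 17.2
tcp_pos: [643.6, -102.4, 102.6]
tcp_rot: [[-0.083, 0.997, 0.001], [0.997, 0.083, -0.0], [-0.0, 0.001, -1.0]]
force: [-0.3, 0.3, 0.1]
gripper_width: 0.692
gripper_force: 0.0
clock: 18.2
tcp_pos: [642.8, -102.2, 187.0]
tcp_rot: [[-0.083, 0.997, -0.002], [0.997, 0.083, 0.0], [0.0, -0.002, -1.0]]
force: [0.3, -0.4, -0.4]
gripper_width: 0.332
gripper_force: 59.4
t 18.2 at [ 642.8 -102.2  187. ] dp [ 171.  -159.   -52.6] rot [-0.09 -0.03  2.03]
```

```bash
python3 -m crank '[{"dp":[0,-10,-25],"rotation":[0,0,0],"hand":1},{"dp":[15,-25,-45],"rotation":[0,0,0.5],"hand":1},{"dp":[40,-50,-45],"rotation":[0,0,1],"hand":1},{"dp":[70,-75,-45],"rotation":[0,0,1.5],"hand":1},{"dp":[100,-100,-45],"rotation":[0,0,2],"hand":1},{"dp":[130,-125,-45],"rotation":[0,0,2],"hand":1},{"dp":[155,-146,-45],"rotation":[0,0,2],"hand":1},{"dp":[168,-157,-45],"rotation":[0,0,2],"hand":1},{"dp":[171,-159,-35],"rotation":[0,0,2],"hand":1},{"dp":[171,-159,-15],"rotation":[0,0,2],"hand":1}]'; python3 go.py 470.3 55.1 96.5 2.7
```

```text
clock: 19.2
tcp_pos: [471.5, 55.2, 202.3]
tcp_rot: [[-0.049, 0.999, 0.003], [0.999, 0.049, 0.0], [-0.0, 0.003, -1.0]]
force: [0.9, -0.3, -1.4]
gripper_width: 0.336
gripper_force: 59.7
t 19.2 at [471.5  55.2 202.3] dp [-1.000e-01 -1.500e+00  1.058e+02] rot [0.16 0.   0.08]
```

```bash
python3 -m crank '[{"dp":[0,-0.5,15],"rotation":[0,0,0],"hand":1},{"dp":[0,-0.5,32],"rotation":[0,0,0],"hand":1},{"dp":[0,-0.5,48],"rotation":[0,0,0],"hand":1},{"dp":[0,-0.5,63],"rotation":[0,0,0],"hand":1},{"dp":[0,-0.5,76],"rotation":[0,0,0],"hand":1},{"dp":[0,-0.5,86],"rotation":[0,0,0],"hand":1},{"dp":[0,-0.5,93],"rotation":[0,0,0],"hand":1},{"dp":[0,-0.5,98],"rotation":[0,0,0],"hand":1},{"dp":[0,-0.5,100],"rotation":[0,0,0],"hand":1},{"dp":[0,-0.5,100],"rotation":[0,0,0],"hand":1}]'; python3 go.py 470.3 55.1 96.5 2.7
```

```text
clock: 20.2
tcp_pos: [470.2, 55.0, 101.9]
tcp_rot: [[-0.048, 0.999, 0.0], [0.999, 0.048, 0.0], [0.0, 0.0, -1.0]]
force: [0.0, 0.3, -1.7]
gripper_width: 0.331
gripper_force: 59.7
t 20.2 at [470.2  55.  101.9] dp [0.1 0.1 5.4] rot [ 0.01 -0.    0.04]
```

```bash
python3 -m crank '[{"dp":[0,0,2],"rotation":[0,0,0],"hand":1},{"dp":[0,0,4],"rotation":[0,0,0],"hand":1},{"dp":[0,0,5],"rotation":[0,0,0],"hand":1},{"dp":[0,0,5.5],"rotation":[0,0,0],"hand":1},{"dp":[0,0,5.8],"rotation":[0,0,0],"hand":0.3},{"dp":[0,0,5.8],"rotation":[0,0,0],"hand":-0.2},{"dp":[0,0,5.8],"rotation":[0,0,0],"hand":-1},{"dp":[0,0,5.8],"rotation":[0,0,0],"hand":-1},{"dp":[0,0,5.8],"rotation":[0,0,0],"hand":-1},{"dp":[0,0,-10],"rotation":[0,0,0],"hand":-1}]'; python3 go.py 648.4 -175.5 210 4.75
python3 - <<'E'
from m import *
im=get_image("side");save(im,"pics/side3.png")
E
```

```text
clock: 21.2
tcp_pos: [469.1, 54.8, 110.2]
tcp_rot: [[-0.048, 0.999, -0.003], [0.999, 0.048, -0.0], [-0.0, -0.003, -1.0]]
force: [0.3, 0.1, 0.5]
gripper_width: 0.997
gripper_force: 0.0
t 21.2 at [469.1  54.8 110.2] dp [-238.7  167.8 -100.3] rot [-0.18  0.01 -2.02]
```

View pics/side3.png

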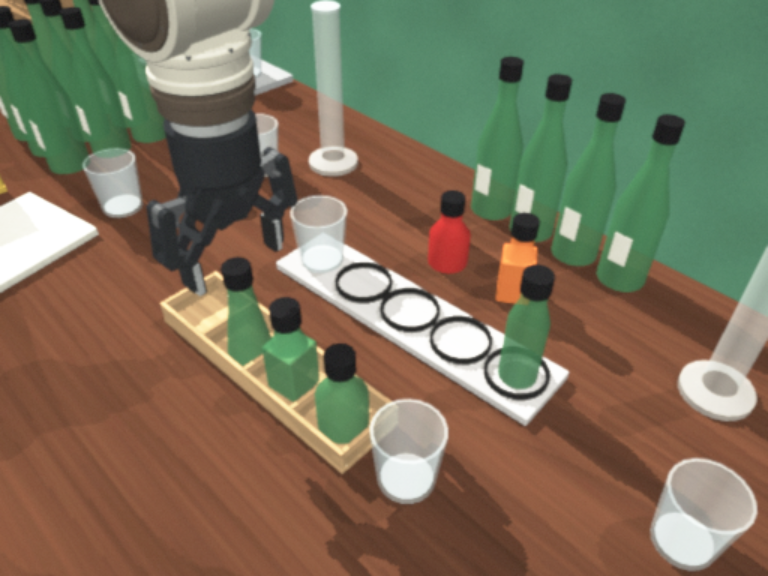

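Squat (342,400), square (290,360) and cone (245,325) stand upright in their pockets. Only the slim bottle is left, at (525,330).

```bash
python3 -m crank '[{"dp":[0,0,-40],"rotation":[0,0,0],"hand":-1},{"dp":[0,10,-80],"rotation":[0,0,0],"hand":-1},{"dp":[-25,30,-100],"rotation":[0,0,-1],"hand":-1},{"dp":[-60,55,-100],"rotation":[0,0,-2],"hand":-1},{"dp":[-97,80,-100],"rotation":[0,0,-2],"hand":-1},{"dp":[-134,105,-100],"rotation":[0,0,-2],"hand":-1},{"dp":[-171,130,-100],"rotation":[0,0,-2],"hand":-1},{"dp":[-208,153,-100],"rotation":[0,0,-2],"hand":-1},{"dp":[-232,165,-100],"rotation":[0,0,-2],"hand":-1},{"dp":[-238.5,168,-100],"rotation":[0,0,-2],"hand":-1}]'
python3 go.py 648.4 -175.5 122 4.75
```

```text
clock: 22.25
tcp_pos: [650.2, -177.8, 210.1]
tcp_rot: [[-0.08, 0.997, -0.001], [0.997, 0.08, 0.0], [0.0, -0.001, -1.0]]
force: [-0.1, 0.2, -0.7]
gripper_width: 1.0
gripper_force: 0.0
t 22.25 at [ 650.2 -177.8  210.1] dp [ 2.4 -1.5 88.1] rot [-0.08 -0.01 -0.15]
```

```bash
python3 -m crank '[{"dp":[0,0,8],"rotation":[0,0,0],"hand":-1},{"dp":[0,0,23],"rotation":[0,0,0],"hand":-1},{"dp":[0,0,40],"rotation":[0,0,0],"hand":-1},{"dp":[0,0,56],"rotation":[0,0,0],"hand":-1},{"dp":[0,0,70],"rotation":[0,0,0],"hand":-1},{"dp":[0,0,81],"rotation":[0,0,0],"hand":-1},{"dp":[0,0,88],"rotation":[0,0,0],"hand":-1},{"dp":[0,0,88],"rotation":[0,0,0],"hand":-1},{"dp":[0,0,88],"rotation":[0,0,0],"hand":-0.5},{"dp":[0,0,88],"rotation":[0,0,0],"hand":0}]' && python3 -m crank '[{"dp":[0,0,0],"rotation":[0,0,0],"hand":0.3},{"dp":[0,0,0],"rotation":[0,0,0],"hand":0.6},{"dp":[0,0,0],"rotation":[0,0,0],"hand":1},{"dp":[0,0,0],"rotation":[0,0,0],"hand":1},{"dp":[0,0,0],"rotation":[0,0,0],"hand":1},{"dp":[0,0,0],"rotation":[0,0,0],"hand":1},{"dp":[0,0,-5],"rotation":[0,0,0],"hand":1},{"dp":[0,0,-25],"rotation":[0,0,0],"hand":1},{"dp":[0,0,-60],"rotation":[0,0,0],"hand":1},{"dp":[0,0,-95],"rotation":[0,0,0],"hand":1}]' 60; python3 go.py 466.8 128 255 2.7
```

```text
clock: 23.25
tcp_pos: [649.7, -175.3, 124.6]
tcp_rot: [[-0.083, 0.997, 0.001], [0.997, 0.083, -0.0], [-0.0, 0.001, -1.0]]
force: [0.4, 0.4, -0.5]
gripper_width: 0.692
gripper_force: 0.0
clock: 24.25
tcp_pos: [648.7, -175.1, 218.9]
tcp_rot: [[-0.083, 0.997, -0.002], [0.997, 0.083, 0.001], [0.001, -0.002, -1.0]]
force: [0.3, 0.0, -2.3]
gripper_width: 0.331
gripper_force: 59.5
t 24.25 at [ 648.7 -175.1  218.9] dp [ 317.1 -156.4  -35.5] rot [-0.13 -0.05  2.04]
```

```bash
python3 -m crank '[{"dp":[5,-5,-25],"rotation":[0,0,0],"hand":1},{"dp":[25,-15,-40],"rotation":[0,0,0.5],"hand":1},{"dp":[60,-32,-40],"rotation":[0,0,1],"hand":1},{"dp":[98,-50,-40],"rotation":[0,0,1.5],"hand":1},{"dp":[136,-68,-40],"rotation":[0,0,2],"hand":1},{"dp":[174,-86,-40],"rotation":[0,0,2],"hand":1},{"dp":[212,-104,-40],"rotation":[0,0,2],"hand":1},{"dp":[250,-123,-40],"rotation":[0,0,2],"hand":1},{"dp":[283,-140,-40],"rotation":[0,0,2],"hand":1},{"dp":[306,-151,-40],"rotation":[0,0,2],"hand":1}]'; python3 go.py 466.8 128 118.4 2.7
```

```text
clock: 25.25
tcp_pos: [472.0, 118.9, 258.9]
tcp_rot: [[-0.049, 0.999, -0.0], [0.999, 0.049, 0.0], [0.0, -0.0, -1.0]]
force: [0.6, -0.0, -2.2]
gripper_width: 0.331
gripper_force: 59.9
t 25.25 at [472.  118.9 258.9] dp [  9.3  -4.7 140.5] rot [-0.02 -0.02  0.1 ]
```

```bash
python3 -m crank '[{"dp":[8,-4,2],"rotation":[0,0,0],"hand":1},{"dp":[10.5,-5,10],"rotation":[0,0,0],"hand":1},{"dp":[10.5,-5,30],"rotation":[0,0,0],"hand":1},{"dp":[10.5,-5,52],"rotation":[0,0,0],"hand":1},{"dp":[10.5,-5,74],"rotation":[0,0,0],"hand":1},{"dp":[10.5,-5,94],"rotation":[0,0,0],"hand":1},{"dp":[10.5,-5,110],"rotation":[0,0,0],"hand":1},{"dp":[10.5,-5,122],"rotation":[0,0,0],"hand":1},{"dp":[10.5,-5,130],"rotation":[0,0,0],"hand":1},{"dp":[10.5,-5,130],"rotation":[0,0,0],"hand":1}]'; python3 go.py 466.8 128 118.4 2.7
```

```text
clock: 26.25
tcp_pos: [467.8, 127.0, 127.6]
tcp_rot: [[-0.047, 0.999, -0.002], [0.999, 0.047, -0.001], [-0.0, -0.002, -1.0]]
force: [-0.3, 0.5, -2.2]
gripper_width: 0.326
gripper_force: 59.9
t 26.25 at [467.8 127.  127.6] dp [ 1.1 -0.9  9.2] rot [-0.1   0.02 -0.  ]
```

```bash
python3 -m crank '[{"dp":[0.5,0,2],"rotation":[0,0,0],"hand":1},{"dp":[0.5,0,4],"rotation":[0,0,0],"hand":1},{"dp":[0.5,0,6],"rotation":[0,0,0],"hand":1},{"dp":[0.5,0,7],"rotation":[0,0,0],"hand":1},{"dp":[0.5,0,8],"rotation":[0,0,0],"hand":1},{"dp":[0.5,0,8.5],"rotation":[0,0,0],"hand":1},{"dp":[0.5,0,9],"rotation":[0,0,0],"hand":1},{"dp":[0.5,0,9],"rotation":[0,0,0],"hand":1},{"dp":[0.5,0,9],"rotation":[0,0,0],"hand":1},{"dp":[0.5,0,9],"rotation":[0,0,0],"hand":1}]'; python3 go.py 466.8 128 118.4 2.7
```

```text
clock: 27.25
tcp_pos: [468.1, 128.0, 119.8]
tcp_rot: [[-0.048, 0.999, 0.0], [0.999, 0.048, -0.0], [-0.0, 0.0, -1.0]]
force: [-0.5, -0.8, -1.7]
gripper_width: 0.329
gripper_force: 59.9
t 27.25 at [468.1 128.  119.8] dp [ 0.1 -1.3  1.4] rot [0.   0.   0.04]
```

```bash
python3 -m crank '[{"dp":[0,0,0.6],"rotation":[0,0,0],"hand":1},{"dp":[0,0,1.2],"rotation":[0,0,0],"hand":1},{"dp":[0,0,1.6],"rotation":[0,0,0],"hand":1},{"dp":[0,0,1.6],"rotation":[0,0,0],"hand":0.3},{"dp":[0,0,1.6],"rotation":[0,0,0],"hand":-0.2},{"dp":[0,0,1.6],"rotation":[0,0,0],"hand":-1},{"dp":[0,0,1.6],"rotation":[0,0,0],"hand":-1},{"dp":[0,0,1.6],"rotation":[0,0,0],"hand":-1},{"dp":[0,0,-10],"rotation":[0,0,0],"hand":-1},{"dp":[0,0,-40],"rotation":[0,0,0],"hand":-1}]'
python3 -m crank '[{"dp":[0,0,-30],"rotation":[0,0,0],"hand":-1},{"dp":[0,0,-60],"rotation":[0,0,0],"hand":-1},{"dp":[0,0,-90],"rotation":[0,0,0],"hand":-1},{"dp":[20,0,-100],"rotation":[0,0,0],"hand":-1},{"dp":[50,0,-100],"rotation":[0,0,0],"hand":-1},{"dp":[80,0,-100],"rotation":[0,0,0],"hand":-1},{"dp":[100,0,-100],"rotation":[0,0,0],"hand":-1},{"dp":[100,0,-100],"rotation":[0,0,0],"hand":-1},{"dp":[100,0,-100],"rotation":[0,0,0],"hand":-1},{"dp":[100,0,-100],"rotation":[0,0,0],"hand":-1}]'
python3 - <<'E'
from m import *
tops={"squat":(477,-91,106),"square":(474,-18,118),"cone":(470,55,126),"slim":(467,128,146)}
for n in("side","scene"):
    im=get_image(n);save(im,f"pics/{n}9.png")
    for k,v in caps(cloud(im),im["pixels"].astype(int),tops).items():print(n,k,*v)
E
```

```text
clock: 28.25
tcp_pos: [466.9, 127.7, 158.7]
tcp_rot: [[-0.048, 0.999, -0.004], [0.999, 0.048, -0.001], [-0.001, -0.004, -1.0]]
force: [0.6, -0.7, 0.1]
gripper_width: 1.0
gripper_force: 0.0
clock: 29.25
tcp_pos: [463.3, 227.2, 260.2]
tcp_rot: [[-0.047, 0.999, 0.0], [0.999, 0.047, -0.0], [-0.0, 0.0, -1.0]]
force: [-0.1, -1.2, -0.4]
gripper_width: 1.002
gripper_force: 0.0
side squat 295 [476.1 -91.5] 14.9 [475.1 -92.6 104.7]
side square 254 [470.7 -19.5] 14.9 [470.5 -21.5 116.7]
side cone 224 [469.2  53.6] 15.4 [467.2  51.7 124.4]
side slim 194 [467.4 126.1] 15.5 [465.4 124.3 144.4]
scene squat 173 [478.9 -89.2] 15.3 [481.9 -90.  106.7]
scene square 166 [473.6 -17.8] 15.4 [477.1 -18.  118.3]
scene cone 169 [470.7  56. ] 15.3 [473.7  55.1 126.5]
scene slim 175 [469.5 127.8] 15.0 [471.9 127.  146.3]
```

View pics/side9.png

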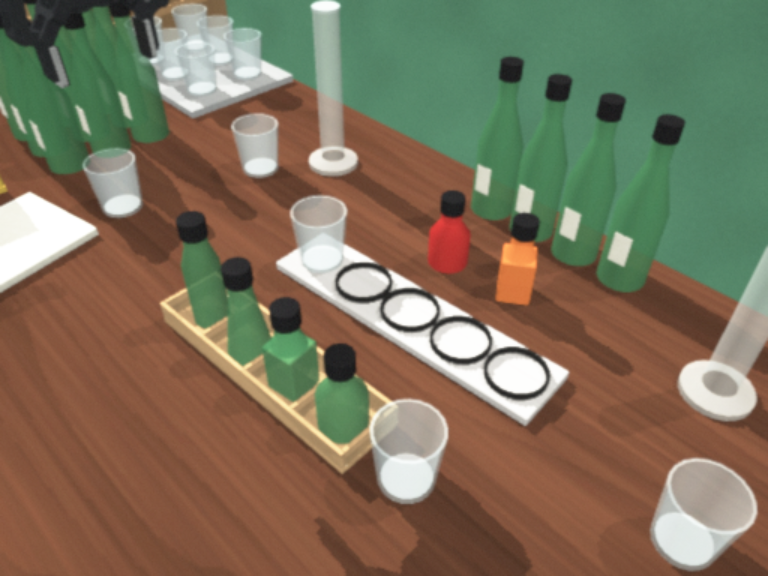

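All four bottles stand upright in the tray: slim (205,275), cone (245,315), square (290,355), squat (342,395). The caps are within about 3 mm of the pocket centres and their heights are right. The arm is clear, so I hand in.

```bash
python3 -c "
from cell import *
print(hand_in())"
```

```text
the job is handed in; nothing more can be done
None
```

I moved all four green bottles into the tray in reverse order and handed the job in at about 29 s. In the last camera check they stood upright, about 3 mm or less from the pocket centres; the hand-in returned no verdict.

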